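# Open the safety cap of the squat jug

## Robot

A 6-joint arm with a two-finger parallel gripper is mounted at the origin on a cart in front of the work surface, level with it; the furniture and walls round the work are solid. World frame = base frame: x ahead of the robot, y to its left, z up, the work surface at z = 0. Lengths are in m, angles in rad, forces in N, time in s.
With the tool pointing down it reaches from about 0.325 to 0.775 m from the base axis. Payload 5.5 kg.
Tool frame: the origin (TCP) lies midway between the tips of the shut fingers; the grasp point (between the pads) lies 19 mm behind it (r.tcp_to_grasp is the distance from the TCP to the grasp point, in m); z points along the fingers, y is the direction in which the jaws open and shut (so a half turn about z gives the same grasp; the last joint's range is limited). The gripper opens to 85 mm and grips with 20 to 120 N. Pads are 22 mm wide; open, the fingers measure 114 mm over their backs; the gripper's body (76 mm by 85 mm) begins 54 mm behind the grasp point. The pads swing forward as they close: fully open they stand 13 mm farther back than shut.
Start: joints at [1.259, 0.091, 1.231, -0, 1.82, -0.057], TCP at [0.151, 0.581, 0.231] pointing down, gripper open.
Joint ranges: [-2.87, 2.87], [-0.86, 2.18], [0.17, 2.46], [-1.51, 4.65], [0.06, 2.69], [-2.65, 2.65]. Speed limits (rad/s): [2.57, 2.57, 3.01, 3.14, 3.14, 3.14].

## Interface

Orientations are given as a unit quaternion [x, y, z, w].
In Python, from rig import r gives the robot as it stands. Calls block until the motion is done:
- r.reach(position, orientation): joint-space move of the TCP to a pose.
- r.servo_line(position, frame=None, v=0.15, guard=None): straight line of the TCP; frame=None keeps the orientation; v is the mean speed in m/s. With guard (N) it stops when the force on the tool has changed by that much, and returns True; else False.
- r.set_joints(angles): joint-space move.
- r.let_go() and r.grasp(grip_force=None): open the fingers fully, or close them until they stop; grip_force is the grip in N (None keeps the last).
- r.pause(seconds).
- r.solve_ik(position, orientation): joint angles nearest the present ones, or None.
- r.get_obs(): the state.
- r.camera(name): name is "side" or "top"; returns a dict with "pixels" (480x640x3 uint8, red, green, blue), "depth" (480x640 float32, m along the optical axis (not along the pixel's ray), 0 where there is no reading), "fovy" (degrees; the focal length in pixels is half the picture's height over the tangent of half this angle, whatever the lens; pixels are square), "cx", "cy" (the principal point, pixels), "world_from_camera" (4x4, takes a point from camera to world coordinates). Camera axes: x right, y up, looking along -z (the intrinsics and any distortion apply to the point x, -y, -z); pixel columns grow to the right and rows downward; lengths in m; the calibration is good to about 2 mm. A picture is of the moment at which its call begins.
A pose or a line that the arm cannot do raises r.MotionError and nothing moves.
- r.hand_in(): hands the job in, once; it reports no verdict.
Trained networks look in a picture, given as the dict that the camera call returned (one of the last four; its "shot" number tells which), for a name from the list of things; names that differ only in an ending like _2 or _b are one class to them, and where a whole thing is asked for, a point or a joint stands for the part that bears it (a point fixed in the world has none). Each returns a list of dicts, best first, with "conf" (0 to 1); they miss things now and then, are a little off and sometimes report something else, mostly with a low value. They report only what shows in the picture. A call takes as long as a camera call. They do not tell look-alikes from the thing itself.
- r.spot_in(query, picture): "centre" ([column, row] in pixels, amid what is visible of it).
The state is a dict: "time": time; "qpos": joint angles; "qd": joint speeds; "joint_efforts": joint torques, N m; "position": TCP position; "ee_rot": TCP orientation; "wrist_force": force on the tool from outside, world axes, zero at the start; "wrist_torque": the same for the moment, N m; "finger_gap": finger opening in m.
Only numpy, scipy, OpenCV 4.12 (cv2) and the standard library are available. Lean on these libraries where they do the work, as an engineer would, in place of code of your own. Each camera call takes 0.05 s, during which the arm holds its last target.

## Task

Open the squat square jug: push its safety cap down firmly, keep it pressed while you turn it about a sixth of a turn anticlockwise (seen from above) to release it, then lift it off. Set the cap down flat, mouth downward, in the shallow metal tray and let go. Leave the cap of the tall round jug alone.

Things in the scene. Friction and masses are not known exactly. Their poses are not given: they have to be found in the camera images.
- squat_cap_center (a point): Centre (half-way up) of the ribbed grey cap on the SQUAT SQUARE white jug: round, 48 mm diameter, 40 mm high, 50 g, loose, z up, hollow below. Grip from above across the diameter, at the centre or higher. Sprung: unpressed it is locked. Pressed 7 mm (teeth clear from 5, hard stop at 9; 14 to 19 N) and turned +65 deg about z (free from 48 to 80, end stop 84) it lifts off; clear after 50 mm.
- squat_cap_seat (a point): Fixed point of the squat jug on its neck axis: where the closed cap's centre is, 154 mm above the worktop. z up, x towards the loop handle (reaches 86 mm out, 90 mm high); the closed cap's axes agree with these. Jug body 100 x 100 mm, shoulder 42 mm below this point (cap's underside: 20 mm below). The jug is screwed down in a frame and cannot move.
- tray_in (a point): Centre of the inner floor of the shallow square metal tray, 3 mm above the worktop; axes along its sides, z up. Inner floor 164 x 164 mm, walls 3 mm thick, tops 14 mm above the worktop. The tray is fixed. A cap standing mouth-down in it has its centre 20 mm above this point.
- tall_cap_center (a point): Centre (half-way up) of the like cap on the TALL ROUND white jug (84 mm diameter; cap top 228 mm above the worktop). To be left alone; it is sprung and gives when pressed. The jugs stand side by side, 0.14 to 0.36 m apart, in either order.
Things that resemble listed ones, but are neither listed nor needed, are in the scene too. Leave any brown or yellow look-alike of the part that bears squat_cap_center alone.

How it is judged:
On the way:
1. the squat jug's cap, still down on its neck, has been turned past its locking teeth (angle between the x axis of squat_cap_center and the x axis of squat_cap_seat, either way round above 0.6 rad and horizontal distance between squat_cap_center and squat_cap_seat below 0.01 m and z of squat_cap_center in the frame of squat_cap_seat below 0.004 m), for 0.1 s.
At the end, for the whole second after the job is handed in: the squat jug's cap stands mouth-down (within 10 degrees) on the tray's floor, wholly inside its walls (centre within 62 mm of the tray's centre along each side), released; the tall jug's cap is where it was (within 3 mm) (x of squat_cap_center in the frame of tray_in between -0.062 and 0.062 m and y of squat_cap_center in the frame of tray_in between -0.062 and 0.062 m and z of squat_cap_center in the frame of tray_in below 0.025 m and angle between squat_cap_center's own z axis and vertical below 0.17 rad and distance of tall_cap_center from where it was at the start of the episode below 0.003 m); the robot touches nothing.
It fails at once if the tall jug's cap is pressed or moved by more than 4 mm (distance of tall_cap_center from where it was at the start of the episode above 0.004 m).
It also fails if it takes over 48 s, if anything falls off the work surface, if the arm or the gripper's body presses on something with over 40 N, if the wrist force passes 120 N, or if a joint passes its speed limit or range.

## Working session

There is one attempt and no reset: what is moved stays moved. The work goes in short steps, each a Python script; the robot and the scene stay as the last script left them, time stands still between calls to the robot, and variables do not carry over. Pictures are saved under pics/ and viewed, and the job is handed in when it is done.

```bash
mkdir -p pics; ls; python3 - <<'E'
from rig import r
import cv2,numpy as np
for n in ("side","top"):
    p=r.camera(n)
    cv2.imwrite(f"pics/{n}0.png",p["pixels"][:,:,::-1])
    print(n,[ (k,p[k]) for k in p if k not in("pixels","depth")])
    for q in ("squat_cap_center","tall_cap_center","tray_in","squat_cap_seat"):
        try: print(q,r.spot_in(q,p))
        except Exception as e: print(q,e)
    np.savez(f"{n}0.npz",**{k:p[k] for k in("pixels","depth","cx","cy","fovy","world_from_camera")})
print(r.get_obs())
E
```

```text
pics
side [('fovy', 49.33035591805121), ('cx', 323.79719457885426), ('cy', 245.78005832805434), ('world_from_camera', array([[ 0.99843211,  0.04202521, -0.03697567,  0.43242802],
       [-0.05153413,  0.4322285 , -0.90029037, -1.0837152 ],
       [-0.02185295,  0.90078433,  0.43371655,  0.65586511],
       [ 0.        ,  0.        ,  0.        ,  1.        ]])), ('shot', 1)]
squat_cap_center [{'centre': [309.5, 245.0], 'conf': 0.84}, {'centre': [295.6, 338.0], 'conf': 0.83}, {'centre': [367.7, 287.7], 'conf': 0.76}]
tall_cap_center [{'centre': [309.1, 192.9], 'conf': 0.78}]
tray_in [{'centre': [310.4, 401.0], 'conf': 0.73}]
squat_cap_seat [{'centre': [312.9, 290.0], 'conf': 0.63}]
top [('fovy', 57.03210118396207), ('cx', 318.0254640199786), ('cy', 238.95711543325973), ('world_from_camera', array([[-0.02318373,  0.98743545, -0.15631295,  0.36522125],
       [-0.99965585, -0.02481679, -0.0085036 , -0.07924604],
       [-0.01227594,  0.15606201,  0.98767097,  0.97976467],
       [ 0.        ,  0.        ,  0.        ,  1.        ]])), ('shot', 2)]
squat_cap_center [{'centre': [284.2, 20
[... 277 characters left out ...]
me': 0.5, 'qpos': array([ 1.25934705e+00,  9.11252221e-02,  1.23078963e+00, -1.53666940e-05,
        1.81980266e+00, -5.67346813e-02]), 'qd': array([-1.09678498e-03,  5.61256941e-05, -6.06429695e-04,  6.10162738e-04,
        2.18430334e-03,  1.36556117e-04]), 'joint_efforts': array([-5.30763446e-04, -4.57916379e+01, -4.17654955e+01, -1.82759909e-04,
        1.09185094e-03, -1.11743020e-05]), 'position': array([0.15120457, 0.58062255, 0.23120945]), 'ee_rot': array([ 1.27015168e-01,  9.91900773e-01, -6.27377291e-05, -4.10729575e-06]), 'wrist_force': array([-0.48413017,  0.41052176,  0.19512092]), 'wrist_torque': array([ 0.01541111,  0.01066481, -0.01394555]), 'finger_gap': 0.08535199345791143}
```

View pics/side0.png

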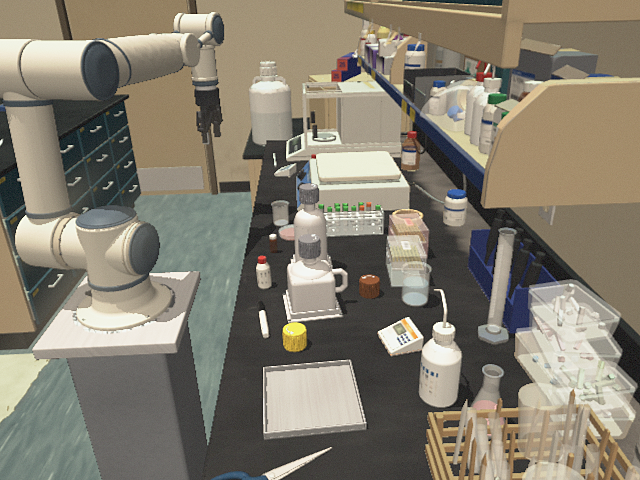

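View pics/top0.png

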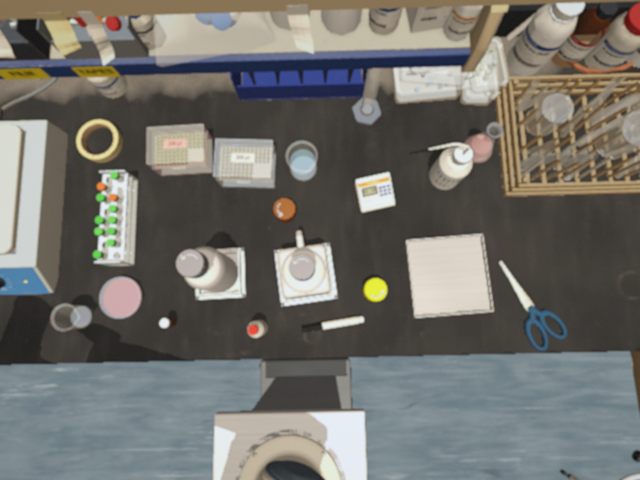

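The squat jug's grey cap is at about (304,265) in top and (309,245) in side. The tall cap is at (192,262), the tray at (449,275), and the handle points up in the top picture. The other "squat cap" hits are the brown and yellow look-alikes. Next I'll measure positions from depth.

```bash
cat > h.py <<'E'
import numpy as np
def cloud(f):
    d=np.load(f); D=d["depth"]; h,w=D.shape
    fl=h/2/np.tan(np.radians(float(d["fovy"]))/2)
    u,v=np.meshgrid(np.arange(w),np.arange(h))
    P=np.stack([(u-d["cx"])/fl*D,-(v-d["cy"])/fl*D,-D],-1)
    T=d["world_from_camera"]; W=P@T[:3,:3].T+T[:3,3]
    W[D==0]=np.nan
    return W,d["pixels"]
E
python3 - <<'E'
from h import *
import cv2
for n,pts in (("top",[(304,264),(192,262),(449,275),(300,238),(284,210),(376,290),(449,330),(400,275)]),("side",[(309,245),(309,190),(313,400)])):
    W,im=cloud(n+"0.npz")
    for u,v in pts: print(n,u,v,W[v-1:v+2,u-1:u+2].reshape(-1,3).mean(0).round(4))
W,im=cloud("top0.npz")
def box(u0,u1,v0,v1,z0,z1):
    S=W[v0:v1,u0:u1].reshape(-1,3); return S[(S[:,2]>z0)&(S[:,2]<z1)]
for nm,b in (("squat",(280,330,240,290,.166,.182)),("tall",(165,215,235,285,.218,.236))):
    S=box(*b); c,rad=cv2.minEnclosingCircle(S[:,:2].astype(np.float32)); print(nm,len(S),c,rad,S[:,:2].mean(0),np.median(S[:,2]))
S=box(395,505,225,325,.009,.02); print("tray",len(S),cv2.minAreaRect(S[:,:2].astype(np.float32)))
S=box(270,345,235,310,.08,.118); print("body",len(S),cv2.minAreaRect(S[:,:2].astype(np.float32)))
W,im=cloud("side0.npz")
for nm,b in (("squat",(290,330,225,265,.168,.182)),("tall",(290,330,178,210,.22,.236)),("tray",(255,375,350,445,.009,.02))):
    S=box(*b)
    print("side",nm,len(S),cv2.minEnclosingCircle(S[:,:2].astype(np.float32)),np.median(S[:,2]),cv2.minAreaRect(S[:,:2].astype(np.float32)))
im=cv2.imread("pics/top0.png")[190:350,160:520]; cv2.imwrite("pics/topz.png",cv2.resize(im,None,fx=2.2,fy=2.2,interpolation=cv2.INTER_CUBIC))
E
```

```text
top 304 264 [ 0.447  -0.0455  0.1737]
top 192 262 [0.4498 0.1446 0.2269]
top 449 275 [ 0.4322 -0.3573  0.0031]
top 300 238 [ 0.509  -0.0348  0.0897]
top 284 210 [0.5797 0.0015 0.0398]
top 376 290 [ 0.4018 -0.1912  0.0384]
top 449 330 [ 0.3134 -0.3501 -0.0006]
top 400 275 [ 4.351e-01 -2.503e-01 -4.000e-04]
side 309 245 [ 0.4423 -0.0634  0.1677]
side 309 190 [0.4493 0.1267 0.2256]
side 313 400 [ 0.4361 -0.3631  0.0048]
squat 541 (0.4435485601425171, -0.04154521971940994) 0.02461528591811657 [ 0.44301623 -0.04167895] 0.1738878435635831
tall 633 (0.4493507146835327, 0.1479181945323944) 0.024433836340904236 [0.44888402 0.14659733] 0.2276453246574388
tray 513 ((0.43310225009918213, -0.35571053624153137), (0.17021888494491577, 0.17127710580825806), 3.2262325286865234)
body 1866 ((0.45517829060554504, -0.04029851406812668), (0.12334980815649033, 0.10007469356060028), 6.475607872009277)
side squat 217 ((0.44141337275505066, -0.043297238647937775), 0.02491271309554577) 0.1745987550599144 ((0.4420831799507141, -0.04329293221235275), (0.04576753452420235, 0.04606449976563454), 85.06533813476562)
side tall 161 ((0.44607383012771606, 0.14548180997371674), 0.02611527591943741) 0.22848494382096535 ((0.4468069076538086, 0.14594203233718872), (0.04720843955874443, 0.04679961875081062), 38.863773345947266)
side tray 905 ((0.4320935904979706, -0.35572102665901184), 0.11921736598014832) 0.013392836980130607 ((0.43188047409057617, -0.3545021414756775), (0.16948667168617249, 0.17432081699371338), 3.180086851119995)
```

View pics/topz.png

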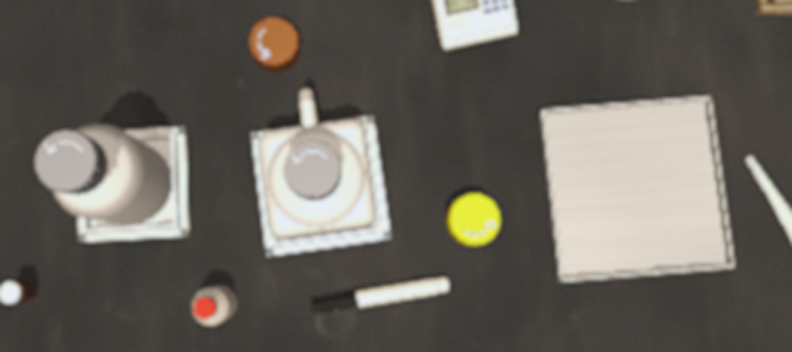

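```bash
cat >> h.py <<'E'
def q(deg): 
    a=np.radians(deg)/2; return np.array([np.cos(a),np.sin(a),0,0])
C=np.array([0.4427,-0.0425]); T=np.array([0.4325,-0.355]); Y0=52
def st(r,m=""):
    o=r.get_obs(); print(m,"t%.1f"%o["time"],o["position"].round(4),"F",o["wrist_force"].round(1),"M",o["wrist_torque"].round(2),"gap %.4f"%o["finger_gap"],"j6 %.2f"%o["qpos"][5])
E
python3 - <<'E'
from rig import r
from h import *
import cv2
p=r.get_obs()["position"]
r.servo_line([p[0],p[1],0.36],v=0.3)
r.reach([*C,0.36],q(Y0)); st(r,"above")
r.servo_line([*C,0.19],v=0.25); st(r)
print(r.servo_line([*C,0.139],v=0.06,guard=8)); st(r,"down")
for n in("side","top"):
    k=r.camera(n); cv2.imwrite(f"pics/{n}1.png",k["pixels"][:,:,::-1])
a=cv2.imread("pics/side1.png")[140:340,200:440]; cv2.imwrite("pics/side1z.png",cv2.resize(a,None,fx=3,fy=3))
E
```

```text
above t3.5 [ 0.4429 -0.0419  0.36  ] F [-0.5  0.8  0.1] M [0.01 0.03 0.02] gap 0.0855 j6 0.49
 t4.3 [ 0.4433 -0.0424  0.1917] F [ 0.  -0.7  0. ] M [-0.03  0.    0.01] gap 0.0852 j6 0.49
False
down t5.3 [ 0.4429 -0.0426  0.1395] F [-0.3 -0.4  0.5] M [ 0.06 -0.03  0.04] gap 0.0853 j6 0.49
```

View pics/side1z.png

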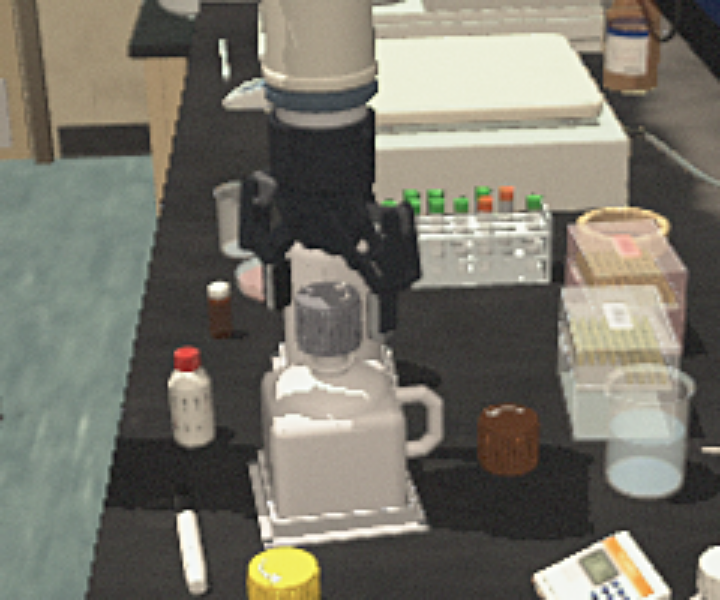

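The fingers straddle the squat cap, at about (330,315) in the zoomed crop. Next: grasp, check the forces, and press.

```bash
python3 - <<'E'
from rig import r
from h import *
r.grasp(90); st(r,"grasped")
z=0.1395
for dz in (3,5,7):
    r.servo_line([*C,z-dz/1000],v=0.02); st(r,f"press{dz}")
E
```

```text
grasped t5.9 [ 0.4422 -0.042   0.1397] F [-4.6  2.6  5.3] M [0.51 0.83 0.03] gap 0.0459 j6 0.49
press3 t6.2 [ 0.4423 -0.042   0.138 ] F [-5.7  3.2  9.5] M [0.52 1.   0.07] gap 0.0460 j6 0.49
press5 t6.4 [ 0.4423 -0.042   0.1365] F [-7.8  2.9 11.3] M [0.55 1.17 0.13] gap 0.0460 j6 0.49
press7 t6.7 [ 0.4424 -0.042   0.1349] F [-8.6  3.3 13.8] M [0.52 1.36 0.13] gap 0.0456 j6 0.49
```

```bash
python3 - <<'E'
from rig import r
from h import *
C2=np.array([0.4417,-0.0420])
for z in (0.1315,0.1295):
    r.servo_line([*C2,z],v=0.02); st(r,f"cmd{z}")
E
```

```text
cmd0.1315 t6.9 [ 0.4424 -0.042   0.1347] F [-5.8  1.3 14.4] M [0.29 0.87 0.09] gap 0.0457 j6 0.49
cmd0.1295 t7.2 [ 0.4424 -0.042   0.133 ] F [-5.2  0.9 15.9] M [0.29 0.98 0.1 ] gap 0.0458 j6 0.49
```

```bash
python3 - <<'E'
from rig import r
from h import *
C2=np.array([0.4410,-0.0420])
r.servo_line([*C2,0.1290],v=0.02); st(r)
for a in (8,16,24,32,40,48,56,64):
    r.servo_line([*C2,0.1290],frame=q(Y0+a),v=0.02); st(r,f"turn{a}")
    M=r.get_obs()["wrist_torque"]
    if abs(M[2])>2: print("stop"); break
E
```

```text
t7.4 [ 0.4424 -0.042   0.133 ] F [-3.   1.4 15.9] M [0.36 0.58 0.04] gap 0.0459 j6 0.49
turn8 t7.7 [ 0.4429 -0.0421  0.1331] F [-1.7  0.8 16.1] M [0.22 0.24 0.01] gap 0.0460 j6 0.35
turn16 t8.0 [ 0.4431 -0.0422  0.1332] F [-2.1  0.4 15.5] M [0.25 0.16 0.02] gap 0.0460 j6 0.21
turn24 t8.3 [ 0.4433 -0.0421  0.1333] F [-0.5  1.1 15.6] M [0.29 0.1  0.  ] gap 0.0461 j6 0.07
turn32 t8.6 [ 0.4434 -0.0421  0.1333] F [-0.1  1.8 16. ] M [ 0.25  0.09 -0.03] gap 0.0459 j6 -0.07
turn40 t8.9 [ 0.4434 -0.0422  0.1333] F [ 0.8  0.5 16. ] M [0.27 0.01 0.02] gap 0.0461 j6 -0.21
turn48 t9.2 [ 0.4435 -0.0421  0.1334] F [ 1.3  0.6 15.8] M [ 0.22 -0.04 -0.01] gap 0.0460 j6 -0.35
turn56 t9.5 [ 0.4435 -0.0422  0.1334] F [ 0.8  0.4 15.6] M [ 0.25 -0.01 -0.01] gap 0.0459 j6 -0.49
turn64 t9.8 [ 0.4435 -0.0422  0.1334] F [ 0.9  1.6 15. ] M [ 0.21  0.02 -0.  ] gap 0.0458 j6 -0.63
```

```bash
python3 - <<'E'
from rig import r
from h import *
import cv2
r.pause(0.2)
C2=np.array([0.4428,-0.0421])
for z in (0.136,0.142,0.148,0.155):
    g=r.servo_line([*C2,z],v=0.03,guard=25); st(r,f"lift{z} {g}")
    if g or r.get_obs()["wrist_force"][2]<-8: print("stop"); break
k=r.camera("side"); cv2.imwrite("pics/side2.png",cv2.resize(k["pixels"][140:340,200:440,::-1],None,fx=3,fy=3))
E
```

```text
lift0.136 False t10.3 [ 0.4435 -0.0422  0.1383] F [-3.   2.   8.2] M [0.15 0.42 0.03] gap 0.0457 j6 -0.63
lift0.142 False t10.7 [ 0.4434 -0.0423  0.1425] F [0.9 0.2 4.3] M [-0.03 -0.19 -0.01] gap 0.0457 j6 -0.63
lift0.148 False t11.1 [ 0.4425 -0.0421  0.1475] F [-0.2 -0.8 -1. ] M [-0.02  0.03  0.03] gap 0.0457 j6 -0.63
lift0.155 False t11.4 [ 0.443  -0.0421  0.1553] F [ 1.  -0.  -1.1] M [0.03 0.01 0.02] gap 0.0462 j6 -0.63
```

View pics/side2.png

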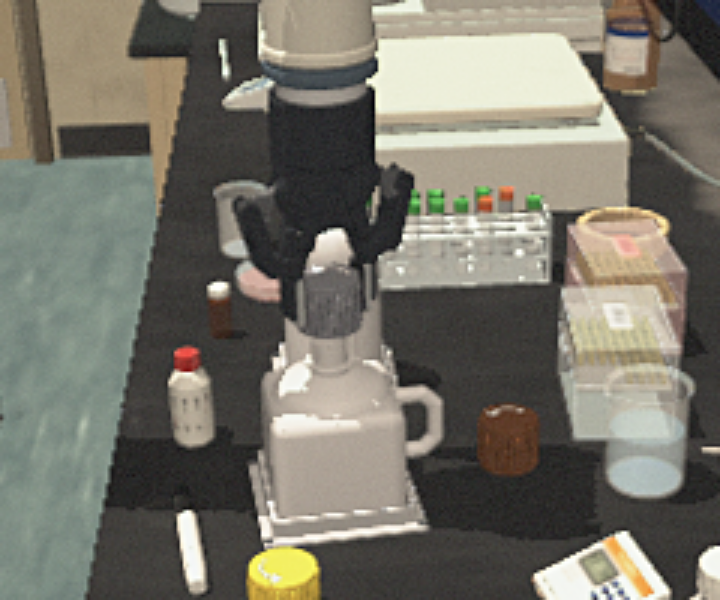

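The cap has come up: more of the neck shows below it, and the wrist reads about −1 N. I'll carry it to the tray.

```bash
python3 - <<'E'
from rig import r
from h import *
import cv2
r.servo_line([0.4428,-0.0421,0.27],v=0.15); st(r,"up")
r.servo_line([*T,0.27],v=0.25); st(r,"over")
r.servo_line([*T,0.035],v=0.2); r.pause(0.2); st(r)
g=r.servo_line([*T,0.004],v=0.02,guard=5); st(r,f"down {g}")
for n in("side","top"):
    k=r.camera(n); cv2.imwrite(f"pics/{n}3.png",k["pixels"][:,:,::-1])
a=cv2.imread("pics/side3.png")[250:450,200:440]; cv2.imwrite("pics/side3z.png",cv2.resize(a,None,fx=3,fy=3))
E
```

```text
up t12.4 [ 0.4426 -0.0421  0.269 ] F [ 0.   0.  -0.6] M [-0.05 -0.03  0.02] gap 0.0458 j6 -0.63
over t13.8 [ 0.4327 -0.354   0.2703] F [0.9 0.7 0.4] M [ 0.02 -0.02 -0.05] gap 0.0457 j6 -1.20
 t15.3 [ 0.433  -0.3555  0.0362] F [ 0.5  0.2 -0.6] M [ 0.    0.03 -0.01] gap 0.0463 j6 -1.20
down True t16.5 [ 0.4325 -0.355   0.0093] F [0.  0.5 5.3] M [ 0.06  0.23 -0.04] gap 0.0460 j6 -1.20
```

View pics/side3z.png

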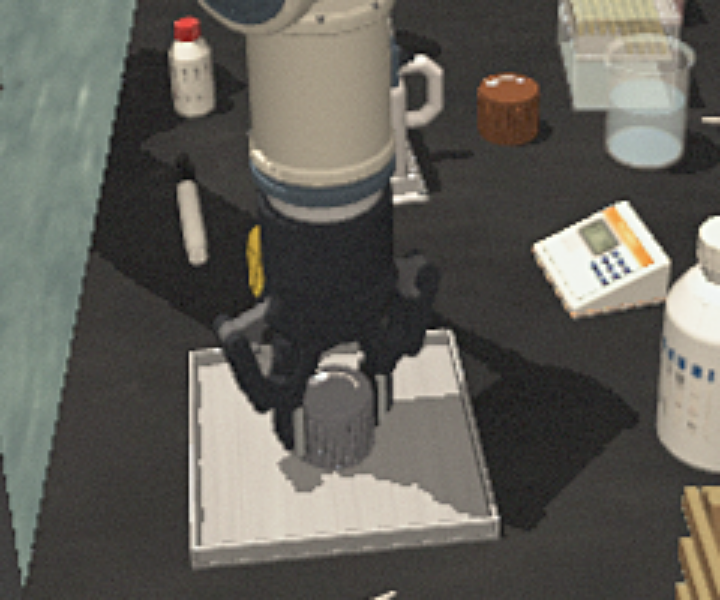

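The cap is standing on the tray floor at about (340,420) in the crop. Contact came at TCP z = 9.3 mm, against about 9 expected. I'll release, retreat and check.

```bash
python3 - <<'E'
from rig import r
from h import *
import cv2
r.let_go(); st(r,"open")
r.servo_line([*T,0.09],v=0.08); r.servo_line([*T,0.3],v=0.25); 
r.reach([0.42,-0.52,0.33],q(20)); r.pause(0.3); st(r,"clear")
for n in("side","top"):
    p=r.camera(n); cv2.imwrite(f"pics/{n}4.png",p["pixels"][:,:,::-1])
    np.savez(f"{n}4.npz",**{k:p[k] for k in("pixels","depth","cx","cy","fovy","world_from_camera")})
for n,bs in (("top",(("cap",(395,505,225,325),(.03,.06)),("tall",(165,215,235,285),(.218,.236)))),("side",(("cap",(255,375,350,445),(.036,.06)),("tall",(290,330,178,210),(.22,.236))))):
    W,_=cloud(n+"4.npz")
    for nm,(a,b,c,d),(z0,z1) in bs:
        S=W[c:d,a:b].reshape(-1,3); S=S[(S[:,2]>z0)&(S[:,2]<z1)]
        if len(S): print(n,nm,len(S),cv2.minEnclosingCircle(S[:,:2].astype(np.float32)),np.median(S[:,2]))
a=cv2.imread("pics/side4.png")[150:450,180:500]; cv2.imwrite("pics/side4z.png",cv2.resize(a,None,fx=2,fy=2))
E
```

```text
open t17.1 [ 0.4318 -0.3543  0.0077] F [0.5 0.2 0.1] M [-0.06  0.   -0.05] gap 0.0858 j6 -1.20
clear t20.9 [ 0.4202 -0.5197  0.3302] F [ 0.6 -0.5  0.4] M [-0.02 -0.03 -0.01] gap 0.0855 j6 0.28
top cap 431 ((0.4335400462150574, -0.35406753420829773), 0.024698343127965927) 0.042680011371406645
top tall 633 ((0.4488014280796051, 0.147029846906662), 0.024362722411751747) 0.2276341847399478
side cap 460 ((0.43309521675109863, -0.3548857569694519), 0.026321357116103172) 0.043344565480271935
```

View pics/side4z.png

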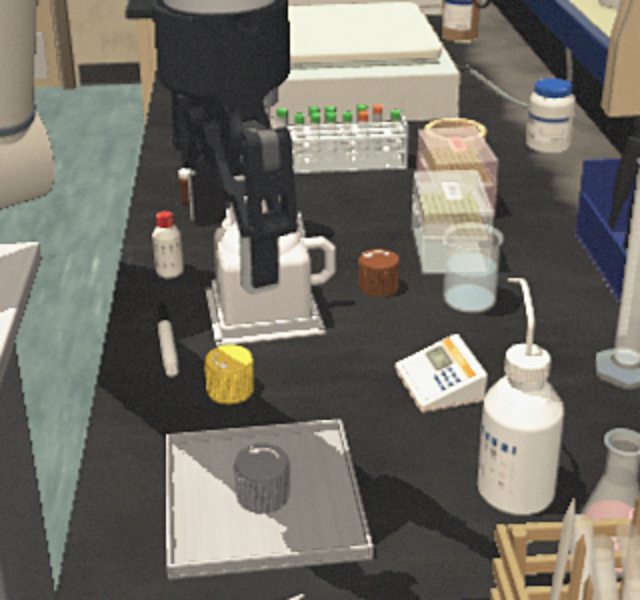

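View pics/top4.png

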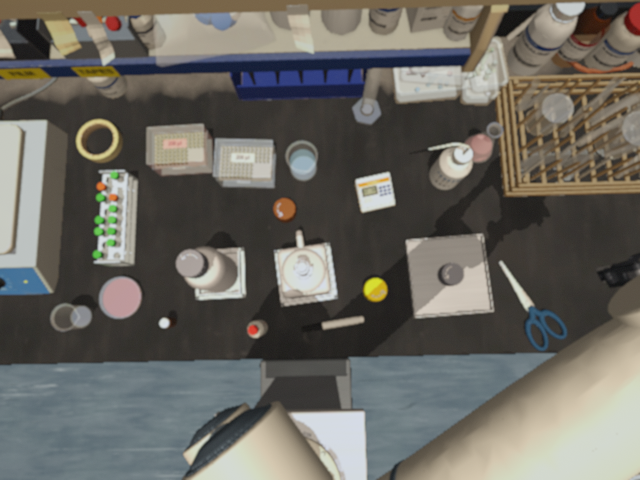

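The cap stands upright in the middle of the tray, at (452,273) in the top picture. The squat jug is open, the tall cap hasn't moved, and the arm is clear.

```bash
python3 - <<'E'
from rig import r
print(r.hand_in()); print(r.get_obs()["time"])
E
```

```text
the job is handed in; nothing more can be done
None
the job is handed in; nothing more can be done
```

The squat jug is open. Its cap stands mouth-down and released in the tray, and I handed the job in at about 21 s of the 48 s allowed. `hand_in()` gives no verdict, so the result rests on the checks below.

I gripped the cap with 90 N, pressed it about 6.5 mm (about 16 N) and turned it +64° while pressed. It then lifted off with almost no pull, and I set it down in the tray and moved the arm clear.

**Last checks:**
- **Cap in tray:** it is upright within about 2 mm of the tray's centre. Its top is 43 mm above the worktop in both cameras, as expected for a cap standing flat.
- **Tall jug's cap:** its measured position changed by about 1 mm, which is within measurement noise. Only the top camera could check this, because the arm hid it in the last side picture.
- **Robot:** the gripper is empty, open and clear, with wrist forces under 1 N.

**Not directly confirmed:** the wrist torque was close to zero during the turn, so it couldn't show that the cap turned with the fingers. The free lift-off is my evidence that it did. My first position was about 1 mm off-centre, which gave up to 9 N of sideways force, and I corrected that before turning.

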